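# Stand the bench timer up on its edge

### The arm

A 6-joint arm with a two-finger parallel gripper is mounted at the origin on a cart in front of the work surface, level with it; the furniture and walls round the work are solid. World frame = base frame: x ahead of the robot, y to its left, z up, the work surface at z = 0. Lengths are in m, angles in degrees, forces in N, time in s.
With the tool pointing down it reaches from about 0.375 to 0.9 m from the base axis. Payload 3.1 kg.
Tool frame: the origin (TCP) lies at the very end of the fingers, on their centre line; the grasp point (between the pads) lies 19 mm behind it; z points along the fingers, y is the direction in which the jaws open and shut (so a half turn about z gives the same grasp; the last joint's range is limited). The gripper opens to 87 mm and grips with 3 to 60 N. Pads are 19 mm wide; open, the fingers measure 117 mm over their backs; the gripper's body (75 mm by 190 mm) begins 51 mm behind the grasp point.
Start: joints at [-85.285, 30.224, 82.088, -0, 67.689, -10.227], TCP at [0.161, -0.604, 0.223] pointing down, gripper open.
Joint ranges: [-176.69, 176.69], [-43.24, 126.21], [12.49, 139.97], [-82, 262], [0, 151.66], [-163.58, 163.58]. Speed limits (degrees/s): [159.86, 159.86, 180, 180, 180, 180].

### API

Orientations are given as a 3x3 rotation matrix whose columns are the frame's x, y, z axes.
In Python, from rig import bot gives the robot as it stands. The module is installed in compiled form; this text tells all that it offers.
- The arm moves only by the tool play_rows, never from a script. Its argument "targets" is a list of rows, each a list of 7 numbers: the closure, from 0 (fully open) to 1 (shut), then the shift along the world's x, y, z in m, then the turn, a rotation vector about the world's x, y, z in rad. A call has 1 to 12 rows; each row shifts and turns the commanded pose from where the row before left it; what a row does not reach is not made up. A row lasts 1/8 s, in which the tool goes at most 62.5 mm and 10.7 degrees, less where a joint would pass 70% of its speed; a pose out of reach is approached as far as the arm can. A call with a gripper value outside its range is refused whole. The fingers move at their own pace and stop on an object; the grip force is fixed at half the most. Time passes only in rows, so rows that do not move let the fingers close. It gives the time, the measured TCP pose, the force and the opening at its end, in the units of the state.
- bot.read_state(): the state, without advancing time (a new reading comes with each control period).
- bot.capture(name): name is "scene" or "side" or "wrist"; returns the picture (420x560x3 uint8, blue, green, red); there is no depth.
- bot.get_calibration(name): a dict with "fx", "fy", "cx", "cy" (pixels), "k1" (the pictures are not rectified: a ray, as slopes to the right and down, at radius r is drawn at 1 + k1 r^2 times it, then the intrinsics apply), "R" (3x3) and "t" (3): a world point X has camera coordinates R X + t. Camera axes: x right, y down, z forward; pixel columns grow to the right and rows downward; lengths in m; the calibration is good to about 2 mm. A picture is of the moment at which its call begins: read the wrist's pose just before it. get_calibration takes no time and is no camera call; for the wrist camera it gives the pose at the moment of the call.
- bot.hand_in(): hands the job in, once; it reports no verdict.
The state is a dict: "time_s": time; "joint_positions": joint angles; "qvel": joint speeds; "tau": joint torques, N m; "position": TCP position; "tcp_rot": TCP orientation; "force": force on the tool from outside, world axes, zero at the start; "moment": the same for the moment, N m; "opening": opening from 0.0 (shut) to 1.0 (fully open).
Only numpy, scipy, OpenCV 4.12 (cv2) and the standard library are available. Lean on these libraries where they do the work, as an engineer would, in place of code of your own. Each camera call takes 0.05 s, during which the arm holds its last target. There are 200 camera calls.

### The job

The digital timer is lying on its back. Stand it upright on its bottom edge in the middle of the round cork mat, with the display the right way up and facing the front of the bench, where the robot stands. Leave the stack of square white weighing boats where it is.

Things in the scene. Friction and masses are not known exactly. Their poses are not given: they have to be found in the camera images.
- timer_center (a point): Centre of the loose white square digital timer, 63 x 63 mm and 20 mm thick (18 mm without the buttons), about 55 g, lying on its back, face up, its top edge roughly towards the robot (so upside down as the robot sees it). x points to its top edge (the grey display is in that half, the red, green and grey buttons in the other), y to the left of the display as read, z out of the face. Flat-sided: grasp across the 63 mm from left to right side.
- mat_middle (a point): Middle of the upper face of a round brown cork mat, 140 mm in diameter, 5 mm thick, fixed to the bench.
- mat_front (a point): Point of the mat's upper rim nearest the front edge of the bench: 70 mm straight towards the robot's side (world -x) from the mat's middle. Its x axis points straight away from the robot's side.
- boats_center (a point): Centre of a loose stack of square white plastic weighing boats with an open top, 60 x 61 mm, 21 mm high, flat on the bench: a bystander, easily mistaken for the timer from above.
Things that resemble listed ones, but are neither listed nor needed, are in the scene too. What is shaped like the part that bears timer_center but blue is not meant.

How it is judged:
By the outcome, as a careful person would: the job done as asked, in the order asked, and still so for the second after the job is handed in, with the robot touching nothing.
It also fails if it takes over 32 s, if anything falls off the work surface, if the arm or the gripper's body presses on something with over 40 N, if the wrist force passes 120 N, or if a joint passes its speed limit or range.

## Working session

There is one attempt and no reset: what is moved stays moved. The work goes in short steps, Python scripts to look and compute and a tool call to move; the robot and the scene stay as the last step left them, time stands still between calls to the robot, and variables do not carry over. Pictures are saved under pics/ and viewed, about 8 in all and at most 12, crops included, and the job is handed in when it is done.

Besides the shell and the picture viewer there is one more tool, called after ">>>" by a JSON object that holds its "api" and its "payload". play_rows: Moves the arm, as the interface text tells. Its arguments: {"type":"object","properties":{"targets":{"type":"array","items":{"type":"array","items":{"type":"number"}}}},"required":["targets"]}

```bash
mkdir -p pics; cat > h.py <<'E'
import numpy as np, cv2
from rig import bot
def ray(c,uv):
    K=np.array([[c['fx'],0,c['cx']],[0,c['fy'],c['cy']],[0,0,1.]])
    p=cv2.undistortPoints(np.array([[uv]],float),K,np.array([c['k1'],0,0,0.]))[0,0]
    # k1 model: drawn = ray*(1+k1 r^2), same as OpenCV
    R=np.array(c['R']);t=np.array(c['t']);return -R.T@t, R.T@np.array([p[0],p[1],1])
def onz(c,uv,z):
    o,d=ray(c,uv);return o+d*(z-o[2])/d[2]
def proj(c,X):
    R=np.array(c['R']);t=np.array(c['t']);K=np.array([[c['fx'],0,c['cx']],[0,c['fy'],c['cy']],[0,0,1.]])
    return cv2.projectPoints(np.atleast_2d(X).astype(float),cv2.Rodrigues(R)[0],t,K,np.array([c['k1'],0,0,0.]))[0][:,0]
E
python3 - <<'E'
from h import *
a=[bot.capture(n) for n in("scene","side")]
for n,i in zip("ab",a): cv2.imwrite(f"pics/{n}0.png",i)
cv2.imwrite("pics/scene.png",cv2.resize(a[0],(800,600),interpolation=cv2.INTER_CUBIC))
cv2.imwrite("pics/side.png",cv2.resize(a[1],(800,600),interpolation=cv2.INTER_CUBIC))
for n in("scene","side","wrist"):
    c=bot.get_calibration(n);print(n,c)
print(bot.read_state())
E
```

```text
scene {'fx': 510.1480795347203, 'fy': 510.1480795347203, 'cx': 279.65203611104533, 'cy': 206.7811656883789, 'k1': 0.005119086522900802, 'R': array([[-0.61953587, -0.78459135, -0.02432531],
       [-0.31434428,  0.27637256, -0.90818824],
       [ 0.71927948, -0.55500867, -0.41785452]]), 't': array([0.27056111, 0.23387557, 0.87300956])}
side {'fx': 402.3296980949942, 'fy': 402.3296980949942, 'cx': 280.26664164911654, 'cy': 208.0895779865549, 'k1': -0.101339282031859, 'R': array([[-9.06931415e-01,  4.21277910e-01,  5.75992875e-04],
       [ 3.25535639e-01,  7.01682996e-01, -6.33772451e-01],
       [-2.67398498e-01, -5.74600640e-01, -7.73519326e-01]]), 't': array([ 0.49130783, -0.08652619,  0.98189216])}
wrist {'fx': 326.24024680418205, 'fy': 326.24024680418205, 'cx': 281.8525993967528, 'cy': 203.13384443510066, 'k1': -0.06741352318176971, 'R': array([[ 0.25848763, -0.96601366, -0.00132196],
       [-0.92618511, -0.24821867,  0.28384614],
       [-0.27452738, -0.07214634, -0.95886893]]), 't': array([-0.62443127, -0.03434603,  0.39111347])}
{'time_s': 0.1, 'joint_positions': array([-8.52858905e+01,  3.02728192e+01,  8.21493278e+01, -1.17003385e-03,
        6.76883487e+01, -1.02269946e+01]), 'qvel': array([ 0.1285758 , -0.23702787, -0.15363848, -0.02449793,  0.05925275,
        0.01994222]), 'tau': array([-7.91963384e-05, -4.40986383e+01, -1.77150965e+01,  6.33867527e-02,
        5.34392218e-02, -4.84317218e-05]), 'position': array([ 0.16111243, -0.603198  ,  0.2216767 ]), 'tcp_rot': array([[ 9.66189388e-01,  2.57833346e-01, -1.77320926e-04],
       [ 2.57833203e-01, -9.66187534e-01,  1.92043617e-03],
       [ 3.23827215e-04, -1.90122427e-03, -9.99998140e-01]]), 'force': array([ 0.23824509,  0.35392515, -0.67268717]), 'moment': array([-0.04960393, -0.03894476, -0.00355045]), 'opening': 0.996986766193918}
```

View pics/scene.png

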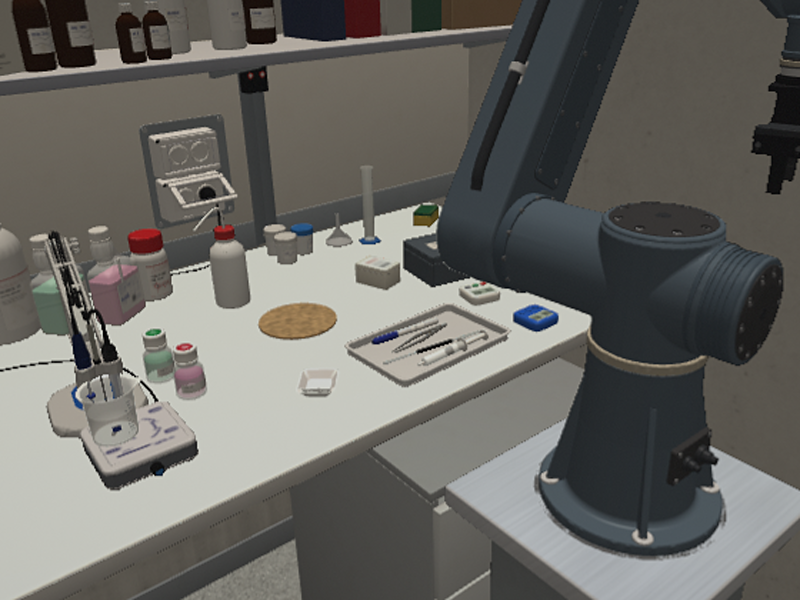

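View pics/side.png

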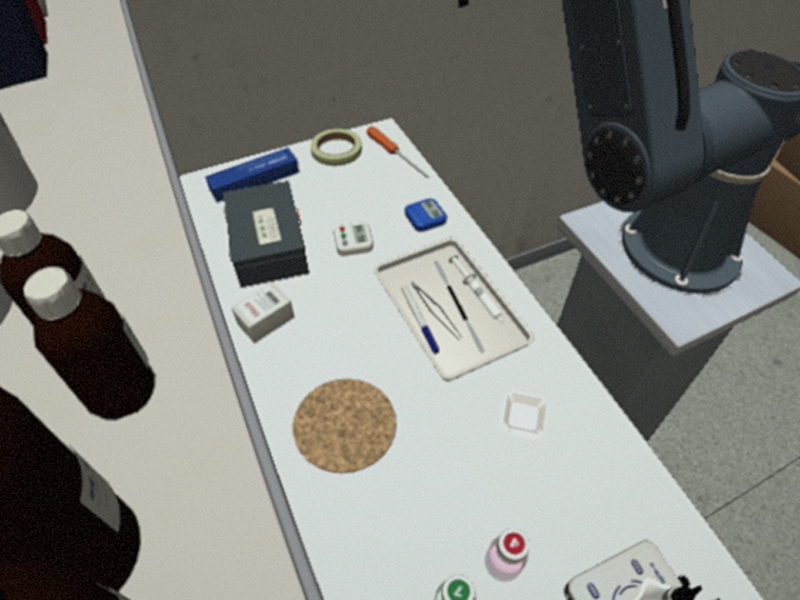

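Side view (800x600): white thing with grey display and red/green buttons at (353,237) is the timer. The blue one at (426,213) is the decoy, and the open-topped one at (524,412) is the boats. The white box at (263,313) is neither. The mat is at (345,424). In the scene view the timer is at (480,292), the mat at (298,320). Next: confirm in an enlarged crop and measure.

```bash
python3 - <<'E'
from h import *
s=cv2.imread("pics/b0.png");c0=cv2.imread("pics/a0.png")
A=cv2.resize(s[148:184,228:268],(800,600)[:1]+(0,) if 0 else (400,360),interpolation=cv2.INTER_CUBIC)
B=cv2.resize(c0[190:226,316:356],(400,360),interpolation=cv2.INTER_CUBIC)
cv2.imwrite("pics/crop.png",np.hstack([A,B]))
for n,im in(("side",s),("scene",c0)):
    c=bot.get_calibration(n);hsv=cv2.cvtColor(im,cv2.COLOR_BGR2HSV)
    m=cv2.inRange(hsv,(8,70,60),(25,255,255))
    if n=="scene": m[:205]=0;m[245:]=0;m[:,:175]=0;m[:,245:]=0
    else: m[:255]=0;m[340:]=0;m[:,:195]=0;m[:,290:]=0
    ct=max(cv2.findContours(m,0,1)[0],key=cv2.contourArea)
    P=np.array([onz(c,p[0],.005)[:2] for p in cv2.convexHull(ct)],np.float32)
    print(n,cv2.minEnclosingCircle(P),cv2.fitEllipse(P))
E
```

```text
side ((0.6547419428825378, 0.06408633291721344), 0.06853330880403519) ((0.6548235416412354, 0.06416799128055573), (0.13574650883674622, 0.13659228384494781), 169.4143524169922)
scene ((0.6487659215927124, 0.06566323339939117), 0.07112634927034378) ((0.6489208936691284, 0.065299853682518), (0.1379992663860321, 0.14180788397789001), 56.352821350097656)
```

View pics/crop.png

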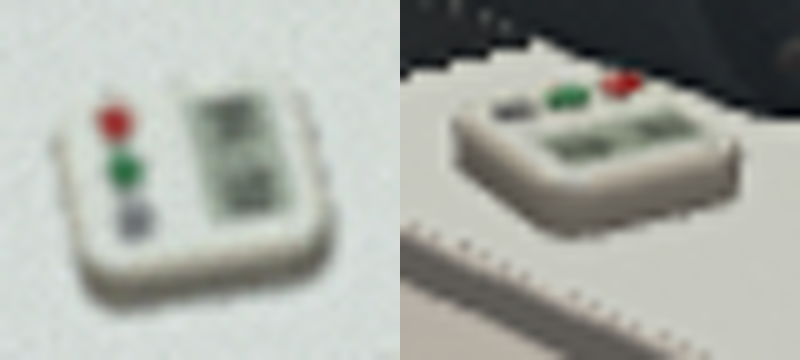

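```bash
python3 - <<'E'
from h import *
def f(n,x0,y0,pts,off=0):
    c=bot.get_calibration(n)
    for k,(u,v) in pts.items():
        print(n,k,onz(c,(x0+(u-off+.5)/10-.5,y0+(v+.5)/10-.5),.018).round(4))
f("side",228,148,dict(red=(115,122),green=(126,171),grey=(135,218),d1=(190,98),d2=(262,92),d3=(293,210),d4=(217,220)))
f("scene",316,190,dict(red=(624,84),green=(568,97),grey=(514,110),d1=(700,130),d2=(672,110),d3=(530,140),d4=(570,165)),400)
E
```

```text
side red [ 0.5262 -0.2735  0.018 ]
side green [ 0.5299 -0.2564  0.018 ]
side grey [ 0.5338 -0.2405  0.018 ]
side d1 [ 0.5063 -0.2736  0.018 ]
side d2 [ 0.4894 -0.2681  0.018 ]
side d3 [ 0.4983 -0.227   0.018 ]
side d4 [ 0.5162 -0.2316  0.018 ]
scene red [ 0.5269 -0.2753  0.018 ]
scene green [ 0.5307 -0.2578  0.018 ]
scene grey [ 0.534  -0.2408  0.018 ]
scene d1 [ 0.4915 -0.2691  0.018 ]
scene d2 [ 0.5058 -0.2728  0.018 ]
scene d3 [ 0.5168 -0.2306  0.018 ]
scene d4 [ 0.4982 -0.2275  0.018 ]
```

Crop confirms the timer: display in the robot-side half, with red, green and grey buttons in the other half. Centre is about (0.516,-0.254) and its left-right axis lies at 78°.

Plan: grasp it tilted 40° forward, then turn it about the tool axis so it lands upright, facing the robot. First I hover above it.

>>> {"api": "play_rows", "payload": {"targets": [[0,0.0295,0.029,0,0,0,0.178],[0,0.0295,0.029,0,0,0,0.178],[0,0.0295,0.029,0,0,0,0.178],[0,0.0295,0.029,0,0,0,0.178],[0,0.0295,0.029,0,0,0,0.178],[0,0.0295,0.029,0,0,0,0.178],[0,0.0295,0.029,0,0,0,0.178],[0,0.0295,0.029,0,0,0,0.178],[0,0.0295,0.029,-0.01,0,0,0.178],[0,0.0295,0.029,-0.01,0,0,0.178],[0,0.0295,0.029,-0.01,0,0,0.178],[0,0.0295,0.029,-0.01,0,0,0.178]]}}

```text
time_s: 1.6
position: [0.5158, -0.2547, 0.1819]
tcp_rot: [[-0.739, 0.674, -0.001], [0.674, 0.739, 0.0], [0.001, -0.0, -1.0]]
force: [-0.1, 0.1, -0.1]
opening: 1.001
```

```bash
python3 - <<'E'
from h import *
s=bot.read_state();c=bot.get_calibration("wrist");i=bot.capture("wrist")
cv2.imwrite("pics/w1.png",i);import pickle;pickle.dump((s,c),open("w1.pkl","wb"))
print(s['time_s'],s['joint_positions'].round(1),s['position'].round(4),s['tcp_rot'].round(3))
print(proj(c,[[.5165,-.2535,.018]]))
E
```

```text
1.6 [-37.4  29.3  91.7  -0.   59.  -85.1] [ 0.5158 -0.2547  0.1819] [[-0.739  0.674 -0.001]
 [ 0.674  0.739  0.   ]
 [ 0.001 -0.    -1.   ]]
[[283.05482535 185.1326075 ]]
```

View pics/w1.png

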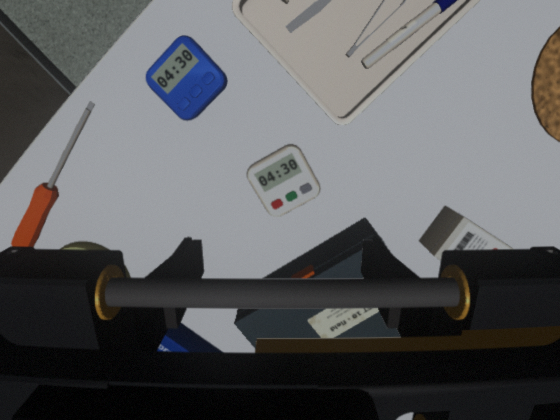

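Wrist view: the timer is at about (283,180), upright to this camera, with red/green/grey at (277,204), (291,196) and (306,188). The blue decoy is at (187,77). I'll refine the centre and angle.

```bash
python3 - <<'E'
from h import *
import pickle
s,c=pickle.load(open("w1.pkl","rb"));i=cv2.imread("pics/w1.png")
x0,y0,x1,y1=235,130,332,228
hsv=cv2.cvtColor(i,cv2.COLOR_BGR2HSV);L=cv2.cvtColor(i,cv2.COLOR_BGR2LAB).astype(int)
bg=np.median(L[y0:y1,x0:x0+8].reshape(-1,3),0)
m=((np.abs(L-bg).sum(2)>9)*255).astype(np.uint8)
k=np.zeros_like(m);k[y0:y1,x0:x1]=m[y0:y1,x0:x1];k=cv2.morphologyEx(k,cv2.MORPH_OPEN,np.ones((3,3)))
ct=max(cv2.findContours(k,0,1)[0],key=cv2.contourArea);hull=cv2.convexHull(ct)
r=cv2.minAreaRect(hull);print("px",bg,r)
P=np.array([onz(c,p[0],.015)[:2] for p in hull],np.float32)*1000
print("rect mm",cv2.minAreaRect(P))
g={}
for n,lo,hi in(("red",(0,100,60),(12,255,255)),("green",(60,90,40),(95,255,255))):
    q=cv2.inRange(hsv,lo,hi);q[:y0]=0;q[y1:]=0;q[:,:x0]=0;q[:,x1:]=0
    M=cv2.moments(q,True);u=(M['m10']/M['m00'],M['m01']/M['m00']);g[n]=onz(c,u,.019);print(n,u,g[n].round(4))
d=onz(c,(306,188),.019)-g['red'];print("ang",np.degrees(np.arctan2(d[1],d[0])))
cc=bot.get_calibration("side")
for n,u,z in(("boats",(524,412),.02),("blue",(426,213),.02)):print(n,onz(cc,(u[0]*.7,u[1]*.7),z))
E
```

```text
px [166. 128. 125.] ((277.70758056640625, 172.2735595703125), (23.699373245239258, 45.067657470703125), 60.945396423339844)
rect mm ((503.41461181640625, -249.20594787597656), (46.48468780517578, 24.398759841918945), 77.1343002319336)
red (276.7608695652174, 203.52173913043478) [ 0.5264 -0.2714  0.019 ]
green (290.8970588235294, 195.88235294117646) [ 0.5302 -0.255   0.019 ]
ang 76.62776594773042
boats [0.43351063 0.1582704  0.02      ]
blue [ 0.3784262  -0.24488941  0.02      ]
```

>>> {"api": "play_rows", "payload": {"targets": [[0,0.001,0.003,-0.01,0,0,0.172],[0,0,0,-0.01,0,0,0.172],[0,0,0,-0.01,0,0,0.171],[0,0,0,-0.01,-0.039,-0.17,0],[0,0,0,-0.01,-0.039,-0.17,0],[0,0,0,-0.01,-0.039,-0.17,0],[0,0,0,-0.01,-0.039,-0.17,0],[0,0,0,-0.02,0,0,0],[0,0,0,-0.02,0,0,0],[0,0,0,-0.02,0,0,0],[0,0,0,0,0,0,0]]}}

```text
time_s: 3.02
position: [0.5653, -0.2443, 0.1122]
tcp_rot: [[-0.851, 0.246, 0.463], [0.218, 0.969, -0.114], [-0.477, 0.004, -0.879]]
force: [-0.3, -0.9, 0.2]
opening: 1.001
```

```bash
python3 - <<'E'
from h import *
s=bot.read_state();c=bot.get_calibration("wrist");i=bot.capture("wrist");j=bot.capture("side")
cv2.imwrite("pics/w2.png",i)
print(s['time_s'],s['joint_positions'].round(1),s['position'].round(4),s['tcp_rot'].round(3))
d=cv2.resize(j[100:220,190:350],(560,420),interpolation=cv2.INTER_CUBIC)
cv2.imwrite("pics/m2.png",cv2.resize(np.hstack([i,d]),(800,300)))
E
```

```text
3.025 [ -39.9   33.4  110.9   51.8   15.5 -163.5] [ 0.5653 -0.2443  0.1122] [[-0.851  0.246  0.463]
 [ 0.218  0.969 -0.114]
 [-0.477  0.004 -0.879]]
```

View pics/m2.png

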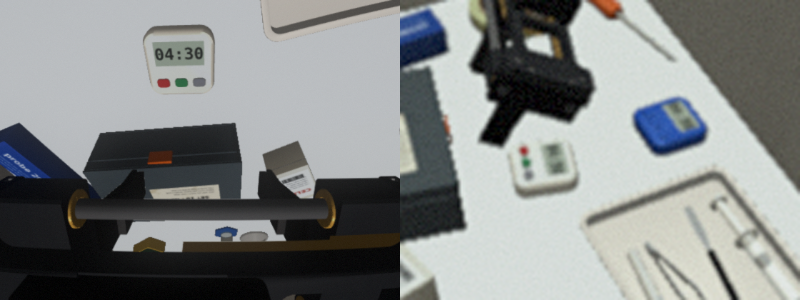

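Wrist view: the tilt got stuck because joint 6 reached its limit (−163.5°). The timer is undisturbed. I'll fit a small kinematic model to the measured poses to choose a workable tilt and wrist branch.

```bash
cat > kin.py <<'E'
import numpy as np
from scipy.spatial.transform import Rotation as Ro
from scipy.optimize import least_squares
C=np.array([[0,1,0],[1,0,0],[0,0,1.]])  # guess, replaced below
def fk(q,p):
    e,o,h,A,F,T,w=p;q=np.radians(q)
    R1=Ro.from_euler('z',q[0]);R2=R1*Ro.from_euler('y',q[1]);R3=R2*Ro.from_euler('y',q[2])
    R6=R3*Ro.from_euler('z',q[3])*Ro.from_euler('y',q[4])*Ro.from_euler('z',q[5])
    P=R1.apply([e,o,h])+R2.apply([0,0,A])+R3.apply([w,0,F])+R6.apply([0,0,T])
    return P,R6.as_matrix()
D=[([-85.285,30.224,82.088,0,67.689,-10.227],[.161,-.604,.223]),([-85.289,30.273,82.149,0,67.688,-10.227],[.1611,-.6032,.2217]),([-37.4,29.3,91.7,0,59,-85.1],[.5158,-.2547,.1819]),([-39.9,33.4,110.9,51.8,15.5,-163.5],[.5653,-.2443,.1122])]
f=lambda p:np.concatenate([fk(q,p)[0]-x for q,x in D]+[1e-3*(p-p0)])
p0=np.array([0,.11,.2,.5,.45,.3,0.])
p=least_squares(f,p0).x
R3=np.array([[-.851,.246,.463],[.218,.969,-.114],[-.477,.004,-.879]])
R2=np.array([[-.739,.674,-.001],[.674,.739,0],[0.001,0,-1]])
C=fk(D[3][0],p)[1].T@R3
K=np.round(C)
def FK(q): P,R=fk(q,p);return P,R@K
def IK(P,R,seed):
    lo=np.array([-176,-43,13,-81,1,-163.]);hi=np.array([176,126,139,261,151,163.])
    def g(q):
        a,b=FK(q);return np.r_[(a-P)*10,Ro.from_matrix(b.T@R).as_rotvec()]
    r=least_squares(g,np.clip(seed,lo+.1,hi-.1),bounds=(lo,hi),x_scale=30);return r.x,np.abs(r.fun).max()
E
python3 - <<'E'
from kin import *
print(p.round(4),f(p)[:12].round(4));print(C.round(2),(fk(D[2][0],p)[1].T@R2).round(2))
def tool(yaw,a,cam): # tilt direction yaw, a from vertical, cam=+1: tool x on the up/outer side
    y=np.radians(yaw);h=np.array([np.cos(y),np.sin(y),0]);a=np.radians(a)
    z=h*np.sin(a)-np.array([0,0,np.cos(a)]);x=cam*(h*np.cos(a)+np.array([0,0,np.sin(a)]))
    return np.c_[x,np.cross(z,x),z]
for a in(0,10,20,30,40):
  for cam in(1,-1):
    for nm,P,R in(("G",[.514,-.251,.01],tool(-12.9,a,cam)),("P",[.652,.065,.04],tool(0,90-a,-cam))):
      S=set()
      for j4 in(0,180,-60,60,120,240):
        for j6 in(-90,0,90):
          q,e=IK(np.array(P),R,[-20,40,100,j4,40,j6])
          if e<.005:S.add(tuple(q.round(0).astype(int)))
      print(nm,a,cam,[list(map(int,s)) for s in sorted(S)])
E
```

```text
[-0.0016  0.1109  0.2747  0.5905  0.3925  0.3067  0.1151] [ 0.0001  0.0001 -0.0003 -0.0001 -0.0001  0.0001  0.     -0.0001  0.0002
  0.      0.0001 -0.0001]
[[ 0. -1.  0.]
 [ 1.  0.  0.]
 [ 0.  0.  1.]] [[-0. -1.  0.]
 [ 1. -0.  0.]
 [-0. -0.  1.]]
G 0 1 [[-37, 44, 98, 0, 38, 66]]
P 0 1 [[-8, 81, 120, 172, 111, 87]]
G 0 -1 [[-37, 44, 98, 0, 38, -114]]
P 0 -1 [[-8, 81, 120, 172, 111, -93]]
G 10 1 [[-40, 43, 105, 12, 23, 53]]
P 10 1 [[-8, 75, 123, 172, 98, 88]]
G 10 -1 [[-40, 43, 105, 12, 23, -127]]
P 10 -1 [[-8, 75, 123, 172, 98, -92]]
G 20 1 [[-43, 43, 113, 58, 12, 5]]
P 20 1 [[-7, 67, 124, 173, 81, 89]]
G 20 -1 []
P 20 -1 [[-7, 67, 124, 173, 81, -91]]
G 30 1 [[-46, 46, 120, 125, 19, -66]]
P 30 1 [[-7, 59, 123, 173, 62, 90]]
G 30 -1 [[-46, 46, 120, 125, 19, 114]]
P 30 -1 [[-7, 59, 123, 173, 62, -90]]
G 40 1 [[-50, 51, 125, 141, 38, -87]]
P 40 1 [[-6, 51, 120, 173, 41, 91]]
G 40 -1 [[-50, 51, 125, 141, 38, 93]]
P 40 -1 [[-6, 51, 120, 173, 41, -89]]
```

Model fits to 0.3 mm. A 40° tilt works with tool x on the upper side (j4≈141, j5≈38, j6≈−87). From there the placement is mostly a half turn of joint 6 (j4≈173, j5≈41, j6≈91). So first, half a turn about the tool axis here.

>>> {"api": "play_rows", "payload": {"targets": [[0,0,0,0,0.0856,-0.0211,-0.1624],[0,0,0,0,0.0856,-0.0211,-0.1624],[0,0,0,0,0.0856,-0.0211,-0.1624],[0,0,0,0,0.0856,-0.0211,-0.1624],[0,0,0,0,0.0856,-0.0211,-0.1624],[0,0,0,0,0.0856,-0.0211,-0.1624],[0,0,0,0,0.0856,-0.0211,-0.1624],[0,0,0,0,0.0856,-0.0211,-0.1624],[0,0,0,0,0.0856,-0.0211,-0.1624],[0,0,0,0,0.0856,-0.0211,-0.1624],[0,0,0,0,0.0856,-0.0211,-0.1624],[0,0,0,0,0.0856,-0.0211,-0.1624]]}}

```text
time_s: 4.62
position: [0.5653, -0.2449, 0.1148]
tcp_rot: [[0.714, 0.527, 0.461], [0.637, -0.762, -0.116], [0.29, 0.376, -0.88]]
force: [0.6, 0.5, -0.0]
opening: 0.999
```

>>> {"api": "play_rows", "payload": {"targets": [[0,0,0,0,0.0856,-0.0211,-0.1624],[0,0,0,0,0.0856,-0.0211,-0.1624],[0,0,0,0,0.0856,-0.0211,-0.1624],[0,-0.02,-0.004,0,0.0856,-0.0211,-0.1624],[0,-0.03,-0.004,0,0.0856,-0.0211,-0.1624],[0,0,0,0,0,0,0]]}}

```text
time_s: 5.38
position: [0.5136, -0.2527, 0.1144]
tcp_rot: [[0.853, -0.248, 0.46], [-0.221, -0.969, -0.112], [0.473, -0.006, -0.881]]
force: [0.1, -0.4, -0.0]
opening: 1.003
```

```bash
cat >> kin.py <<'E'
def tool(yaw,a,cam):
    y=np.radians(yaw);h=np.array([np.cos(y),np.sin(y),0]);a=np.radians(a)
    z=h*np.sin(a)-np.array([0,0,np.cos(a)]);x=cam*(h*np.cos(a)+np.array([0,0,np.sin(a)]))
    return np.c_[x,np.cross(z,x),z]
def plan(s,P,R,n):
    R0=s['tcp_rot'];w=Ro.from_matrix(R@R0.T).as_rotvec();dp=np.array(P)-s['position']
    print("t",s['time_s'],"q",s['joint_positions'].round(1),"shift",dp.round(4),"rot",w.round(4),"deg",np.degrees(np.linalg.norm(w)).round(1),"row",(w/n).round(4),(dp/n).round(4))
    q=s['joint_positions'];u=q
    for k in range(1,n+1):
        u0=u;u,e=IK(s['position']+dp*k/n,Ro.from_rotvec(w*k/n).as_matrix()@R0,u)
        print(k,u.round(0).astype(int),round(e,4),"maxstep",np.abs(u-u0).max().round(1))
E
python3 - <<'E'
from kin import *;from rig import bot
plan(bot.read_state(),[.5165,-.252,.09],tool(-12.9,40,1),9)
E
```

```text
t 5.375 q [-45.2  31.4 116.5  63.   16.1   0.3] shift [ 0.0029  0.0007 -0.0244] rot [-0.0539 -0.198   0.0244] deg 11.8 row [-0.006  -0.022   0.0027] [ 0.0003  0.0001 -0.0027]
1 [-46  32 117  73  16 -10] 0.0 maxstep 10.4
2 [-46  33 118  83  16 -21] 0.0 maxstep 10.4
3 [-47  33 119  92  17 -31] 0.0 maxstep 9.9
4 [-47  34 120 100  18 -40] 0.0 maxstep 9.0
5 [-47  35 121 108  20 -47] 0.0 maxstep 7.9
6 [-48  36 122 114  22 -54] 0.0 maxstep 6.8
7 [-48  37 123 119  24 -60] 0.0 maxstep 5.8
8 [-49  38 124 123  26 -65] 0.0 maxstep 5.0
9 [-49  39 125 126  28 -69] 0.0 maxstep 4.3
```

>>> {"api": "play_rows", "payload": {"targets": [[0,0.0003,0,-0.003,-0.006,-0.022,0.0027],[0,0.0003,0,-0.003,-0.006,-0.022,0.0027],[0,0.0003,0,-0.003,-0.006,-0.022,0.0027],[0,0.0003,0,-0.003,-0.006,-0.022,0.0027],[0,0.0003,0,-0.003,-0.006,-0.022,0.0027],[0,0.0003,0.0002,-0.003,-0.006,-0.022,0.0027],[0,0.0003,0.0002,-0.003,-0.006,-0.022,0.0027],[0,0.0003,0.0002,-0.003,-0.006,-0.022,0.0027],[0,0.0003,0.0001,-0.003,-0.006,-0.022,0.0027],[0,0,0,0,0,0,0]]}}

```text
time_s: 6.62
position: [0.5185, -0.2521, 0.087]
tcp_rot: [[0.747, -0.22, 0.628], [-0.168, -0.975, -0.143], [0.644, 0.001, -0.765]]
force: [0.5, -0.2, 0.3]
opening: 1.0
```

```bash
python3 - <<'E'
from kin import *;from h import *
s=bot.read_state();c=bot.get_calibration("wrist");i=bot.capture("wrist");j=bot.capture("side")
cv2.imwrite("pics/s3.png",j)
plan(s,[.5165,-.252,.0085],tool(-12.9,40,1),4)
h=np.array([.975,-.223,0]);y=np.array([.223,.975,0])
cn=np.array([.5136,-.2515,.018])
for a,b in((31.5,31.5),(31.5,-31.5),(-31.5,-31.5),(-31.5,31.5)):
    X=cn+h*a/1e3+y*b/1e3
    u=proj(c,X)[0];cv2.circle(i,tuple(int(v) for v in u),2,(0,0,255),-1)
    u=proj(bot.get_calibration("side"),X)[0]*4;print(u/4)
d=cv2.resize(j[100:220,190:350],(560,420),interpolation=cv2.INTER_CUBIC)
cv2.imwrite("pics/m3.png",cv2.resize(np.hstack([i,d]),(800,300)))
E
```

```text
t 6.625 q [-49.2  39.4 124.6 127.   28.5 -70.1] shift [-0.002   0.0001 -0.0785] rot [ 0.0015  0.0007 -0.0029] deg 0.2 row [ 0.0004  0.0002 -0.0007] [-0.0005  0.     -0.0196]
1 [-49  42 125 132  31 -75] 0.0 maxstep 5.3
2 [-49  45 125 135  33 -80] 0.0 maxstep 4.4
3 [-49  49 125 138  35 -84] 0.0 maxstep 3.7
4 [-49  52 125 141  37 -87] 0.0 maxstep 3.1
[236.08657073 175.04022135]
[232.55862174 157.07477228]
[257.68448527 153.38262289]
[262.2391897  171.05478119]
```

View pics/m3.png

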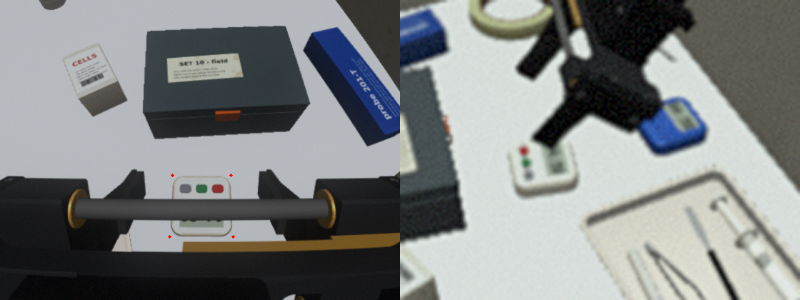

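Wrist view: the projected corners (red dots at (172,175), (231,175), (233,237), (169,237)) frame the timer, and the fingers are well clear on both sides. I descend and close.

>>> {"api": "play_rows", "payload": {"targets": [[0,-0.001,0,-0.02,0,0,0],[0,-0.001,0,-0.02,0,0,0],[0,0,0,-0.015,0,0,0],[0,0,0,-0.012,0,0,0],[0,0,0,-0.0075,0,0,0],[0,0,0,-0.003,0,0,0],[0,0,0,0,0,0,0]]}}

```text
time_s: 7.6
position: [0.5161, -0.252, 0.0099]
tcp_rot: [[0.746, -0.222, 0.628], [-0.169, -0.975, -0.143], [0.644, 0.001, -0.765]]
force: [-0.7, -0.9, 0.0]
opening: 0.999
```

>>> {"api": "play_rows", "payload": {"targets": [[0.15,0,0,-0.001,0,0,0],[0.5,0,0,0,0,0,0],[1,0,0,0,0,0,0],[1,0,0,0,0,0,0],[1,0,0,0,0,0,0],[1,0,0,0,0,0,0]]}}

```text
time_s: 8.35
position: [0.5161, -0.2521, 0.009]
tcp_rot: [[0.746, -0.222, 0.628], [-0.169, -0.975, -0.144], [0.644, 0.001, -0.765]]
force: [-0.9, -0.4, 2.4]
opening: 0.72
```

Gripped at an opening of 0.72 (≈62.6 mm). Lifting and planning the half turn.

>>> {"api": "play_rows", "payload": {"targets": [[1,0,0,0.01,0,0,0],[1,0,0,0.03,0,0,0],[1,0,0,0.04,0,0,0],[1,0,0,0.04,0,0,0],[1,0,0,0.02,0,0,0],[1,0,0,0,0,0,0]]}}

```text
time_s: 9.1
position: [0.5163, -0.2524, 0.1509]
tcp_rot: [[0.745, -0.221, 0.629], [-0.166, -0.975, -0.146], [0.646, 0.004, -0.763]]
force: [-0.2, 0.5, -1.3]
opening: 0.718
```

```bash
python3 - <<'E'
from kin import *;from h import *
s=bot.read_state();print(s['opening'],s['force'].round(2))
plan(s,[.60,-.05,.16],tool(-6,45,1),6)
q,e=IK(np.array([.652,.065,.09]),tool(0,50,-1),[-6,50,120,173,41,91]);print(q.round(1),e)
from scipy.spatial.transform import Slerp
# path: forward-tilt direction/tilt interpolated, spun about tool z by +180 (j6 up)
n=18;u=s['joint_positions'];Rp=s['tcp_rot'];P0=s['position'];R0=Rp;P1=np.array([.652,.065,.10])
def spin(f): return tool(-12.9+12.9*f,40+10*f,1)@Ro.from_euler('z',180*f,degrees=True).as_matrix()
for k in range(1,n+1):
    f=k/n;Rn=spin(f);w=Ro.from_matrix(Rn@Rp.T).as_rotvec();Rp=Rn;u0=u
    u,e=IK(P0+(P1-P0)*f,Rn,u);print(k,u.round(0).astype(int),round(e,3),w.round(4).tolist(),np.abs(u-u0).max().round(1))
print((P1-P0)/n)
E
```

```text
0.7179303461868507 [-0.2  0.5 -1.3]
t 9.1 q [-49.4  29.7 123.2 106.8  23.6 -47.9] shift [0.0837 0.2024 0.0091] rot [-0.0094 -0.0826  0.1184] deg 8.3 row [-0.0016 -0.0138  0.0197] [0.014  0.0337 0.0015]
1 [-45  30 124 114  23 -53] 0.0 maxstep 7.5
2 [-40  30 125 122  23 -57] 0.0 maxstep 7.3
3 [-36  30 125 129  23 -61] 0.0 maxstep 7.2
4 [-31  30 125 136  22 -65] 0.0 maxstep 7.1
5 [-26  31 124 143  22 -69] 0.0 maxstep 7.0
6 [-21  31 123 150  21 -72] 0.0 maxstep 6.9
[ -6.4  44.5 119.9 171.4  34.4  93. ] 9.760637912772901e-13
1 [-47  30 124 111  24 -41] 0.0 [0.1133, -0.0309, -0.1225] 6.7
2 [-45  31 124 117  24 -36] 0.0 [0.1097, -0.0328, -0.1196] 5.6
3 [-43  32 125 122  25 -30] 0.0 [0.1114, -0.0317, -0.1184] 5.9
4 [-40  32 125 127  25 -23] 0.0 [0.113, -0.0306, -0.1173] 6.3
5 [-38  33 126 132  26 -17] 0.0 [0.1146, -0.0293, -0.1162] 6.7
6 [-35  34 126 136  27 -10] 0.0 [0.1162, -0.0281, -0.115] 7.0
7 [-33  35 126 140  27  -2] 0.0 [0.1177, -0.0268, -0.1139] 7.4
8 [-30  35 126 144  28   5] 0.0 [0.1193, -0.0255, -0.1127] 7.7
9 [-28  36 126 148  29  13] 0.0 [0.1208, -0.0242, -0.1115] 8.0
10 [-25  37 126 151  30  22] 0.0 [0.1223, -0.0228, -0.1103] 8.3
11 [-23  38 125 154  30  30] 0.0 [0.1237, -0.0214, -0.1091] 8.5
12 [-20  39 125 157  31  39] 0.0 [0.1252, -0.0199, -0.1079] 8.7
13 [-18  39 124 160  31  48] 0.0 [0.1265, -0.0184, -0.1067] 8.8
14 [-15  40 123 162  32  57] 0.0 [0.1279, -0.0169, -0.1054] 9.0
15 [-13  41 123 165  32  66] 0.0 [0.1293, -0.0153, -0.1042] 9.1
16 [-11  42 122 167  33  75] 0.0 [0.1306, -0.0138, -0.1029] 9.2
17 [ -9  42 121 169  33  84] 0.0 [0.1318, -0.0121, -0.1016] 9.2
18 [ -6  43 120 171  33  93] 0.0 [0.1331, -0.0105, -0.1003] 9.3
[ 0.00753982  0.01763105 -0.00282812]
```

>>> {"api": "play_rows", "payload": {"targets": [[1,0.0075,0.0176,0,0.1133,-0.0309,-0.1225],[1,0.0075,0.0176,0,0.1097,-0.0328,-0.1196],[1,0.0075,0.0176,0,0.1114,-0.0317,-0.1184],[1,0.0075,0.0176,0,0.113,-0.0306,-0.1173],[1,0.0075,0.0176,0,0.1146,-0.0293,-0.1162],[1,0.0075,0.0176,0,0.1162,-0.0281,-0.115],[1,0.0075,0.0176,0,0.1177,-0.0268,-0.1139],[1,0.0075,0.0176,0,0.1193,-0.0255,-0.1127],[1,0.0075,0.0176,0,0.1208,-0.0242,-0.1115],[1,0.0075,0.0176,0,0.1223,-0.0228,-0.1103],[1,0.0075,0.0176,0,0.1237,-0.0214,-0.1091],[1,0.0075,0.0176,0,0.1252,-0.0199,-0.1079]]}}

```text
time_s: 10.6
position: [0.6051, -0.0403, 0.1468]
tcp_rot: [[-0.411, -0.552, 0.725], [-0.833, 0.55, -0.053], [-0.37, -0.626, -0.686]]
force: [-0.2, 0.3, -0.8]
opening: 0.721
```

>>> {"api": "play_rows", "payload": {"targets": [[1,0.0075,0.0176,-0.008,0.1265,-0.0184,-0.1067],[1,0.0075,0.0176,-0.008,0.1279,-0.0169,-0.1054],[1,0.0075,0.0176,-0.008,0.1293,-0.0153,-0.1042],[1,0.0075,0.0176,-0.008,0.1306,-0.0138,-0.1029],[1,0.0075,0.0176,-0.008,0.1318,-0.0121,-0.1016],[1,0.0075,0.0176,-0.008,0.1331,-0.0105,-0.1003],[1,0,0,0,0,0,0],[1,0,0,0,0,0,0]]}}

```text
time_s: 11.6
position: [0.6502, 0.0643, 0.0998]
tcp_rot: [[-0.642, 0.002, 0.767], [0.0, 1.0, -0.003], [-0.767, -0.001, -0.642]]
force: [0.0, -0.6, -0.5]
opening: 0.719
```

```bash
python3 - <<'E'
from kin import *;from h import *
s=bot.read_state();j=bot.capture("side");k=bot.capture("scene");w=bot.capture("wrist")
plan(s,[.652,.065,.034],tool(0,50,-1),4);print(s['position'],s['tcp_rot'].round(3),s['opening'])
cv2.imwrite("pics/m4.png",np.hstack([cv2.resize(j[200:350,170:370],(400,300),interpolation=cv2.INTER_CUBIC),cv2.resize(k[120:270,130:330],(400,300),interpolation=cv2.INTER_CUBIC)]))
cv2.imwrite("pics/w4.png",w)
E
```

```text
t 11.6 q [ -6.4  43.  120.  171.4  33.3  93.2] shift [ 0.0018  0.0007 -0.0658] rot [0.0014 0.0008 0.0024] deg 0.2 row [0.0004 0.0002 0.0006] [ 0.0004  0.0002 -0.0164]
1 [ -6  45 120 172  36  93] 0.0 maxstep 2.4
2 [ -6  48 120 172  38  92] 0.0 maxstep 2.3
3 [ -6  50 120 172  40  92] 0.0 maxstep 2.3
4 [ -6  52 120 173  42  91] 0.0 maxstep 2.3
[0.6502458  0.06433384 0.09979869] [[-0.642  0.002  0.767]
 [ 0.     1.    -0.003]
 [-0.767 -0.001 -0.642]] 0.719495746267068
```

View pics/m4.png

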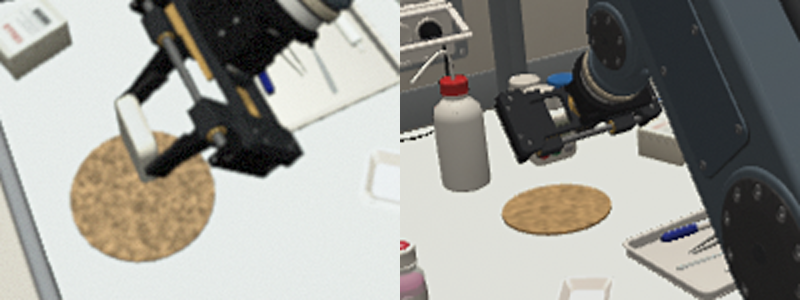

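Side crop: the timer is held upright with its plain back towards the far side, over the mat. Lowering, then in small steps watching the force.

>>> {"api": "play_rows", "payload": {"targets": [[1,0.0018,0.0007,-0.016,0,0,0.002],[1,0,0,-0.016,0,0,0],[1,0,0,-0.016,0,0,0],[1,0,0,-0.01,0,0,0],[1,0,0,-0.003,0,0,0],[1,0,0,0,0,0,0],[1,0,0,0,0,0,0]]}}

```text
time_s: 12.62
position: [0.653, 0.0654, 0.0404]
tcp_rot: [[-0.64, 0.001, 0.769], [0.001, 1.0, -0.001], [-0.769, 0.0, -0.64]]
force: [0.3, -0.2, 0.2]
opening: 0.719
```

```bash
python3 - <<'E'
from kin import *;from h import *
s=bot.read_state();j=bot.capture("side");c=bot.get_calibration("side");print(s['position'],s['force'])
im=cv2.resize(j[245:325,200:300],(750,600),interpolation=cv2.INTER_CUBIC)
for z in(.0345,):
  tz=s['position'][2];b=tz-.029   # predicted bottom edge height
  for y in(-.0315,.0315):
    for zz in(b,b+.063):
      u=proj(c,[s['position'][0]+.009,s['position'][1]+y,zz])[0];v=((u-[200,245]+.5)*7.5-.5);print(zz,u);cv2.circle(im,tuple(int(a) for a in v),4,(0,0,255),-1)
cv2.imwrite("pics/m5.png",im)
E
```

```text
[0.65304303 0.06543069 0.04041403] [ 0.2827496  -0.2449097   0.15112886]
0.011414031398422949 [231.38940479 283.12644304]
0.07441403139842295 [228.07285503 266.26183635]
0.011414031398422949 [243.4403866  310.44446762]
0.07441403139842295 [240.79595958 294.75890577]
```

View pics/m5.png

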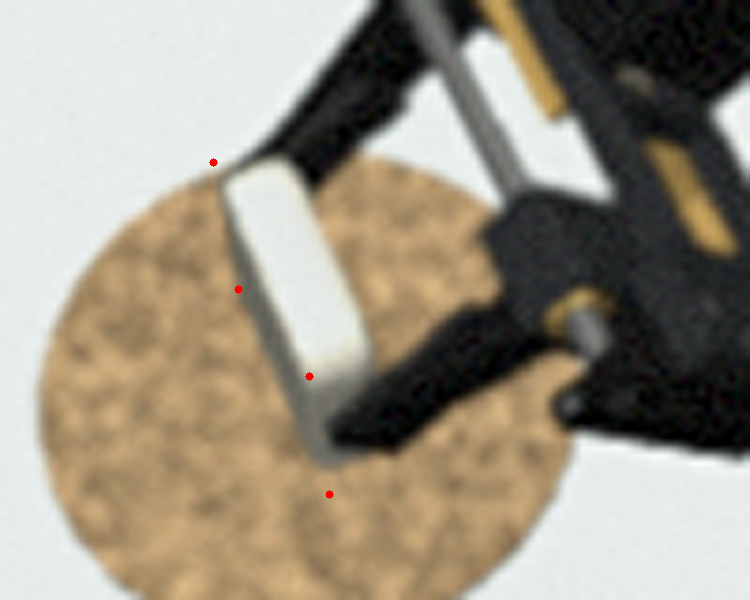

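The prediction (red dots, sharp corners) matches the rounded timer standing vertical, about 6 mm above the mat. Creeping down.

>>> {"api": "play_rows", "payload": {"targets": [[1,-0.001,0,-0.003,0,0,0],[1,0,0,-0.0015,0,0,0],[1,0,0,-0.001,0,0,0],[1,0,0,0,0,0,0]]}}

```text
time_s: 13.18
position: [0.6519, 0.0655, 0.0346]
tcp_rot: [[-0.64, 0.001, 0.769], [0.001, 1.0, -0.001], [-0.769, 0.001, -0.64]]
force: [-1.2, 0.1, 1.9]
opening: 0.722
```

>>> {"api": "play_rows", "payload": {"targets": [[1,0,0,-0.0007,0,0,0],[1,0,0,0,0,0,0]]}}

```text
time_s: 13.42
position: [0.652, 0.0655, 0.0346]
tcp_rot: [[-0.639, 0.001, 0.77], [0.001, 1.0, -0.001], [-0.77, 0.001, -0.639]]
force: [-4.5, 0.5, 6.4]
opening: 0.719
```

Contact (6.4 N). Ease off slightly, then open gradually.

>>> {"api": "play_rows", "payload": {"targets": [[1,0,0,0.0007,0,0,0],[1,0,0,0.0002,0,0,0],[0.26,0,0,0,0,0,0],[0.23,0,0,0,0,0,0],[0.2,0,0,0,0,0,0],[0.15,0,0,0,0,0,0],[0.05,0,0,0,0,0,0],[0,0,0,0,0,0,0],[0,0,0,0,0,0,0]]}}

```text
time_s: 14.55
position: [0.6518, 0.0655, 0.0345]
tcp_rot: [[-0.64, 0.001, 0.768], [0.001, 1.0, -0.001], [-0.768, 0.001, -0.64]]
force: [0.6, -0.4, 1.1]
opening: 0.99
```

```bash
python3 - <<'E'
from h import *
s=bot.read_state();j=bot.capture("side");w=bot.capture("wrist");print(s['position'],s['force'],s['opening'])
cv2.imwrite("pics/m6.png",np.hstack([cv2.resize(j[245:325,200:300],(400,320),interpolation=cv2.INTER_CUBIC),cv2.resize(w,(400,320))]))
E
```

```text
[0.65180538 0.06547445 0.03446413] [ 0.62937419 -0.43796456  1.1230539 ] 0.990212971174252
```

View pics/m6.png

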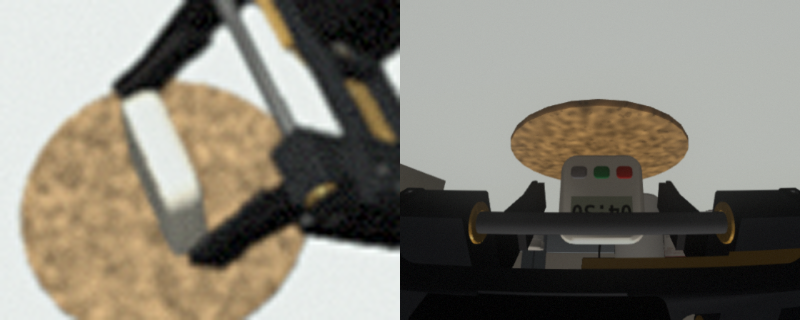

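Released: the timer stands, both fingers are clear, and the display faces the robot (the wrist camera is inverted here). I back out along the tool axis.

>>> {"api": "play_rows", "payload": {"targets": [[0,-0.0077,0,0.0064,0,0,0],[0,-0.0154,0,0.0128,0,0,0],[0,-0.0192,0,0.016,0,0,0],[0,-0.023,0,0.02,0,0,0],[0,-0.023,0,0.03,0,0,0],[0,-0.02,0,0.04,0,0,0],[0,0,0,0.04,0,0,0],[0,0,0,0,0,0,0],[0,0,0,0,0,0,0]]}}

```text
time_s: 15.78
position: [0.5431, 0.0655, 0.1997]
tcp_rot: [[-0.64, 0.001, 0.768], [0.001, 1.0, -0.001], [-0.768, 0.001, -0.64]]
force: [0.2, 0.1, 0.5]
opening: 1.002
```

```bash
python3 - <<'E'
from h import *
s=bot.read_state();j=bot.capture("side");k=bot.capture("scene");w=cv2.rotate(bot.capture("wrist"),cv2.ROTATE_180);print(s['time_s'],s['position'],s['force'])
c=bot.get_calibration("side")
R=lambda a:cv2.resize(a,(400,300),interpolation=cv2.INTER_CUBIC)
J=j.copy()
u=[proj(c,[.652+dx,.065+dy,.068])[0] for dx,dy in((-.009,-.0315),(.009,-.0315),(.009,.0315),(-.009,.0315))];print(np.round(u,1))
cv2.imwrite("pics/m7.png",np.vstack([np.hstack([R(j[215:335,190:350]),R(k[170:290,130:290])]),np.hstack([R(w),R(j)])]))
E
```

```text
15.775 [0.54305092 0.06551154 0.1996955 ] [0.22615859 0.08168097 0.45673212]
[[238.  264.2]
 [228.9 267.7]
 [241.5 296. ]
 [251.1 292.2]]
```

View pics/m7.png

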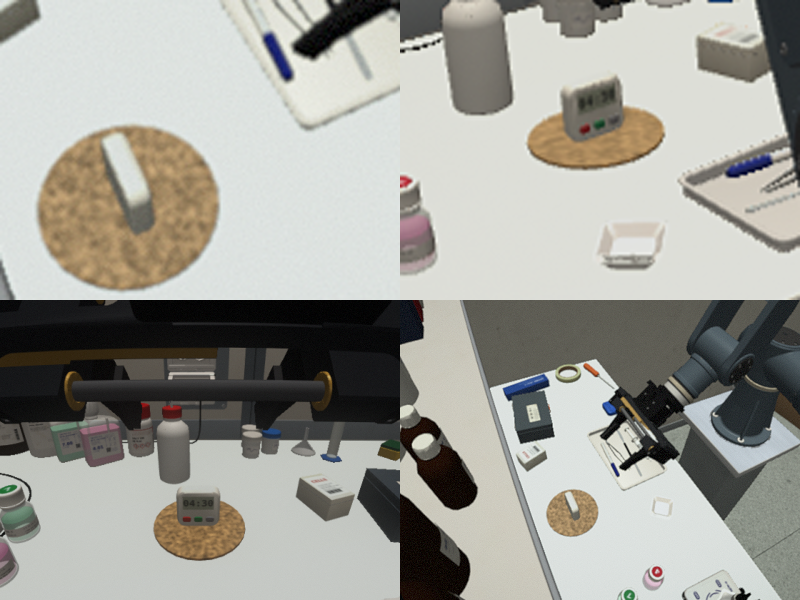

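The timer stands upright at the mat's middle, with 04:30 readable from the robot's side. The boats have not moved and the gripper is clear.

```bash
python3 -c "
from rig import bot
print(bot.hand_in())"
```

```text
the job is handed in; nothing more can be done
None
```

The timer is standing upright on its bottom edge in the middle of the cork mat, with its display the right way up and facing the robot. I gripped it across its 63 mm sides with the tool tilted 40°. I then turned it half round about the tool axis, set it down with about 6 N at contact, let go and backed away. I handed the job in at about 16 s of the 32 s allowed.

**Last checks:** The last side, scene and wrist pictures show the timer free-standing and centred on the mat to within a few millimetres by eye, with "04:30" readable from the robot's side. The boats stack looks unmoved, the gripper touches nothing, and the force reading was about 0.5 N.

**What went wrong or disagreed:**
- My first tilt attempt stopped short when joint 6 reached its range limit. Nothing was touched, and I switched to a different wrist position.
- The two fixed cameras put the mat's middle about 6 mm apart in x, so I placed the timer at their average.

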